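# Lever open the shielded waste box

## Task

With the fingertips, push the safety stop fully out from beneath the lever, then press the lever's long arm all the way down onto its rubber buffer so that the heavy flap of the waste box rises. The program finishes while still holding the lever down with the flap raised. Do not lift the lever out of its cradle, do not touch the flap itself, and leave the bottle, beaker and tip box where they stand.

Things in the scene. Friction and masses are not known exactly. Their poses are not given: they have to be found in the camera images.
- unit: Fixed steel base plate 480 x 140 x 8 mm (x = -245 to 235 mm) with an open grey box (140 x 180 mm, rim at z = 85 mm) at its -x end, a two-post cradle and a rubber buffer (28 mm across, top at z = 30 mm) at x = 188 mm, y = 0. Origin on the bench below the cradle. x runs level from the cradle along the lever's long arm, y is the way the stop slides out, z is up.
- lever: Loose steel lever on a cross axle; origin on the axle, axes parallel to the unit's at rest. Bar 24 mm wide, 14 mm thick. At rest the long arm (204 mm) slopes up by 0.30 rad; the short arm (80 mm) ends in a round toe under the flap's lip. On the buffer it has turned about 0.56 rad. Pressing at the pad takes about 3 to 7 N; let go, it swings back up.
- lever_pad (a point): Centre of the upper face of the black pad (46 mm along the lever, 50 mm wide) at the end of the long arm, 187 mm along the bar from the axle. About 158 mm above the bench at rest, 55 mm with the lever on its buffer; it swings in an arc about the axle, going up to 13 mm outward along the unit x axis and ending about 10 mm outward of where it began.
- stop (a joint): Safety stop, slide position in m: 0 right beneath the lever, 0.05 fully out (end of travel). Slides along the unit's +y with about 2 N friction and stays where it is left. Its grey block, 34 x 30 mm, top at z = 104 mm, stands at unit x = 100 mm, about 5 mm below the resting lever, and blocks it; a flat bar joins it to the push plate.
- push_plate (a point): Middle of the top edge of the stop's upright steel push plate, on its outer (-y) face, 86 mm above the bench. The plate is 44 mm wide along the unit's x, 8 mm thick, from 86 down to 12 mm above the bench. Its outer face is 115 mm to the -y side of the lever at slide position 0. Push this face towards the unit's +y.
- flap (a joint): Angle of the heavy steel flap (2.1 to 3.1 kg) that covers the box, in rad: 0 shut, about 0.27 when the lever is on its buffer. It falls shut by itself.
- flap_lip (a point): Middle of the upper front edge of the flap, 175 mm from its hinge, 97 mm above the bench when shut. The flap is 175 x 186 x 12 mm with a grab bar on top 40 mm above its underside; the lever's toe bears on the lip from below.
- reagent_bottle: Loose bystander: amber bottle with a white cap, 60 mm in diameter, 130 mm tall. Origin at the centre of its underside.
- beaker: Loose bystander: white beaker, 68 mm in diameter, 90 mm tall. Origin at the centre of its underside.
- tip_box: Loose bystander: grey box with a white lid, 62 x 82 x 65 mm. Origin at the centre of its underside.
- cradle (a point): Fixed point midway between the two V-notches, where the lever's axle centre rests, 89 mm above the unit's origin. The posts stand at unit y = +-45 mm, tops at about z = 102 mm; the notches are open upward.

How it is judged:
On the way, in this order (a step that is already met when the one before it is completed fails the run):
1. the stop is pushed out from beneath the lever, the flap still down (value of joint stop above 0.042 m and value of joint flap below 0.08 rad), for 0.2 s.
2. the lever is pressed down and the flap is raised (value of joint flap above 0.23 rad and height (world z) of lever_pad below 0.064 m), for 0.2 s.
At the end, for the whole second after the job is handed in: Stop out by at least 42 of 50 mm; lever pad below 64 mm above the bench; flap raised 0.23 to 0.34 rad; axle within 8 mm of its place in the cradle; fingers pressing on the lever with over 0.8 N; bystanders upright (0.15 rad) and within 20 mm of where they stood (all of step 2 and value of joint stop above 0.042 m and value of joint flap below 0.34 rad and contact force between the fingers and lever above 0.8 N and distance between lever and cradle below 0.008 m and distance of each of reagent_bottle, beaker, tip_box from where it was at the start of the episode below 0.02 m and angle between each of reagent_bottle, beaker, tip_box's own z axis and vertical below 0.15 rad); the arm keeps its last pose, push and grip.
It fails at once if the robot touches the flap (contact force between any of the fingers, the arm and flap above 0.5 N).
It fails at once if the lever is lifted or knocked out of its cradle (distance between lever and cradle above 0.012 m).
It fails at once if the reagent bottle is pushed away, lifted or knocked over (distance of reagent_bottle from where it was at the start of the episode above 0.03 m or angle between reagent_bottle's own z axis and vertical above 0.4 rad).
It fails at once if the beaker is pushed away, lifted or knocked over (distance of beaker from where it was at the start of the episode above 0.03 m or angle between beaker's own z axis and vertical above 0.4 rad).
It fails at once if the tip box is pushed away, lifted or knocked over (distance of tip_box from where it was at the start of the episode above 0.03 m or angle between tip_box's own z axis and vertical above 0.4 rad).
It also fails if it takes over 58 s, if anything falls off the work surface, if the arm or the gripper's body presses on something with over 40 N, if the wrist force passes 120 N, or if a joint passes its speed limit or range.

## Robot

A 7-joint arm with a two-finger parallel gripper is mounted at the origin on the work surface. World frame = base frame: x ahead of the robot, y to its left, z up, the work surface at z = 0. Lengths are in m, angles in rad, forces in N, time in s.
With the tool pointing down it reaches from about 0.4 to 0.85 m from the base axis. Payload 4.5 kg.
Tool frame: the origin (TCP) lies on the centre line of the jaws, within the pads' length; the fingertips stand 25 mm ahead of it and the grasp point (between the pads) lies 6 mm ahead of it (bot.tip_reach is the distance from the TCP to the fingertips, in m); z points along the fingers, y is the direction in which the jaws open and shut (so a half turn about z gives the same grasp; the last joint's range is limited). The gripper opens to 85 mm and grips with 20 to 120 N. Pads are 22 mm wide; open, the fingers measure 114 mm over their backs; the gripper's body (76 mm by 85 mm) begins 54 mm behind the grasp point. The pads swing forward as they close: fully open they stand 13 mm farther back than shut.
Start: joints at [-1.297, 0.689, -0.195, 1.565, 0.157, 0.902, -0.215], TCP at [0.148, 0.607, 0.256] pointing down, gripper open.
Joint ranges: [-3.01, 3.01], [-0.46, 2.08], [-1.47, 1.51], [0.13, 2.56], [-1, 4.14], [0.04, 2.09], [-2.66, 2.66]. Speed limits (rad/s): [2.57, 2.57, 3.14, 3.14, 3.14, 3.14, 3.14].

## Interface

Orientations are given as a unit quaternion [w, x, y, z].
In Python, from workcell import bot gives the robot as it stands. The module is installed in compiled form; this text tells all that it offers.
- The arm moves only by the shell command python3 -m creep 'ROWS' [FORCE]. ROWS is text: rows parted by semicolons, each of 5 numbers parted by spaces: the closure, from -1 (fully open) to 1 (shut), so that 0 is half open, then the shift along the tool's x, y, z in m, then the turn about the tool's z in degrees. In form: claw x y z turn; .... A call has 1 to 8 rows; each row is the pose to reach, as a shift and turn from the pose commanded when the call began, along the tool's axes at that moment; what a row does not reach only later rows make up. A row lasts 1/8 s, in which the tool goes at most 62.5 mm and 10.7 degrees, less where a joint would pass 70% of its speed; a pose out of reach is approached as far as the arm can. A call with a gripper value outside its range is refused whole. The fingers move at their own pace and stop on an object; FORCE is the grip in N (left out, the last holds). Time passes only in rows, so rows that repeat a pose let the fingers close. It gives the time, the measured TCP pose, the force and the opening at its end, in the units of the state.
- bot.state(): the state, without advancing time (a new reading comes with each control period).
- bot.camera(name): name is "side" or "top" or "wrist"; returns a dict with "image" (480x640x3 uint8, red, green, blue), "vfov" (degrees; the focal length in pixels is half the picture's height over the tangent of half this angle, whatever the lens; pixels are square), "cx", "cy" (the principal point, pixels), "rvec" (rotation vector, rad) and "tvec" (3), from world to camera coordinates, as OpenCV has them; the wrist camera has in their place "tool_from_camera" (4x4, takes a point from camera to tool coordinates, whose origin is the TCP and whose axes are the flange's). Camera axes: x right, y down, z forward; pixel columns grow to the right and rows downward; lengths in m; the calibration is good to about 2 mm. The wrist camera is an equidistant fisheye: a pixel r from the principal point sees the ray r / f radians off the axis. A picture is of the moment at which its call begins: read the wrist's pose just before it. There is no depth.
- bot.hand_in(): hands the job in, once; it reports no verdict.
Trained networks look in a picture, given as the dict that the camera call returned (one of the last four; its "shot" number tells which), for a name from the list of things; names that differ only in an ending like _2 or _b are one class to them, and where a whole thing is asked for, a point or a joint stands for the part that bears it (a point fixed in the world has none). Each returns a list of dicts, best first, with "p" (0 to 1); they miss things now and then, are a little off and sometimes report something else, mostly with a low value. They report only what shows in the picture. A call takes as long as a camera call.
- bot.search_frame(picture, label): "at" ([row, column] in pixels, amid what is visible of it).
- bot.pinpoint(picture, label): "at" ([row, column] in pixels: a listed point, or the origin of a listed thing).
The state is a dict: "time": time; "joints": joint angles; "joint_vel": joint speeds; "joint_efforts": joint torques, N m; "tcp_pos": TCP position; "tool_rot": TCP orientation; "contact_force": force on the tool from outside, world axes, zero at the start; "ft_torque": the same for the moment, N m; "opening": opening from 0.0 (shut) to 1.0 (fully open).
Only numpy, scipy, OpenCV 4.12 (cv2) and the standard library are available. Lean on these libraries where they do the work, as an engineer would, in place of code of your own. Each camera call takes 0.05 s, during which the arm holds its last target.

## Working session

There is one attempt and no reset: what is moved stays moved. The work goes in short steps, Python scripts to look and compute and a shell command to move; the robot and the scene stay as the last step left them, time stands still between calls to the robot, and variables do not carry over. Pictures are saved under pics/ and viewed, and the job is handed in when it is done.

```bash
mkdir -p pics
cat > h.py <<'E'
import numpy as np, cv2
from workcell import bot
from scipy.spatial.transform import Rotation as R
def save(c,n): cv2.imwrite(f'pics/{n}.png',c['image'][:,:,::-1])
def ray(c,at):
    f=240/np.tan(np.radians(c['vfov'])/2)
    d=np.array([(at[1]-c['cx'])/f,(at[0]-c['cy'])/f,1.])
    Rm=cv2.Rodrigues(np.array(c['rvec'],float))[0]; t=np.array(c['tvec'],float).ravel()
    return -Rm.T@t, Rm.T@d
def atz(c,at,z):
    o,d=ray(c,at); return o+d*(z-o[2])/d[2]
def tri(c1,a1,c2,a2):
    o1,d1=ray(c1,a1);o2,d2=ray(c2,a2)
    s=np.linalg.lstsq(np.c_[d1,-d2],o2-o1,rcond=None)[0]
    p,q=o1+d1*s[0],o2+d2*s[1]
    return (p+q)/2,np.linalg.norm(p-q)
def proj(c,P):
    f=240/np.tan(np.radians(c['vfov'])/2)
    K=np.array([[f,0,c['cx']],[0,f,c['cy']],[0,0,1.]])
    return cv2.projectPoints(np.array(P,float).reshape(-1,1,3),np.array(c['rvec'],float),np.array(c['tvec'],float),K,None)[0].reshape(-1,2)
E
python3 - <<'E'
from h import *
np.set_printoptions(precision=4,suppress=True)
s=bot.state();print(s['time'],s['tcp_pos'],s['tool_rot'],bot.tip_reach,s['opening'])
a=bot.camera('side');b=bot.camera('top')
save(a,'side0');save(b,'top0')
for c,n in((a,'side'),(b,'top')):
    print(n,ray(c,(240,320)))
    for l in ['unit','lever','lever_pad','push_plate','flap_lip','cradle','reagent_bottle','beaker','tip_box']:
        r=bot.pinpoint(c,l)
        print(n,l,[(np.round(x['at'],1),round(x['p'],2)) for x in r[:2]])
E
```

```text
0.0 [0.1483 0.6065 0.2555] [-0.      0.1196  0.9928 -0.0009] 0.025 1.0003288166034505
side (array([0.4144, 0.8234, 0.5914]), array([ 0.1905, -0.8471, -0.4964]))
side unit [(array([314.5, 303.4]), 0.68), (array([312.2, 225.5]), 0.44)]
side lever [(array([272.3, 304.5]), 0.93)]
side lever_pad [(array([253.3, 361.5]), 0.58), (array([203.3, 314. ]), 0.56)]
side push_plate [(array([253.2, 361. ]), 0.68)]
side flap_lip [(array([291.9, 292.8]), 0.65)]
side cradle [(array([277.9, 299.9]), 0.8), (array([292.3, 294.9]), 0.31)]
side reagent_bottle [(array([312.9, 227.7]), 0.55)]
side beaker [(array([232.7, 305.2]), 0.87)]
side tip_box [(array([345.4, 393.1]), 0.96)]
top (array([0.5453, 0.0136, 1.0738]), array([ 0.0502,  0.0335, -0.9982]))
top unit [(array([236.5, 292.4]), 0.61)]
top lever [(array([235. , 286.6]), 0.74), (array([214.8, 389.8]), 0.23)]
top lever_pad [(array([211.1, 392.7]), 0.91)]
top push_plate [(array([283.4, 353.4]), 0.68)]
top flap_lip [(array([241.2, 254.1]), 0.61)]
top cradle [(array([234.1, 289.2]), 0.69)]
top reagent_bottle [(array([161.8, 278.3]), 0.87)]
top beaker [(array([188.8, 459.6]), 0.88)]
top tip_box [(array([333.5, 276.1]), 0.61)]
```

View pics/side0.png

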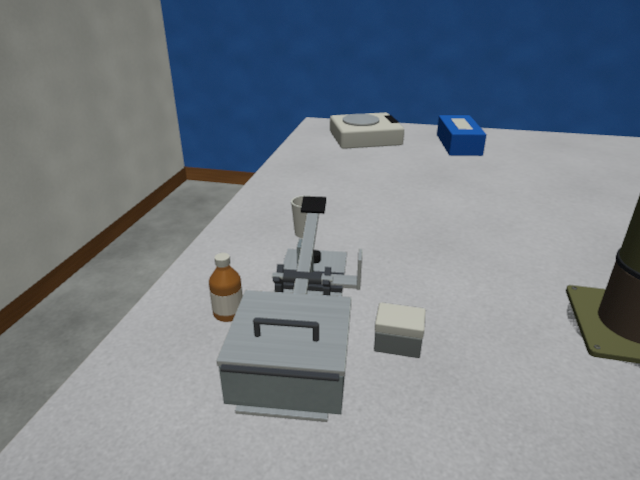

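View pics/top0.png

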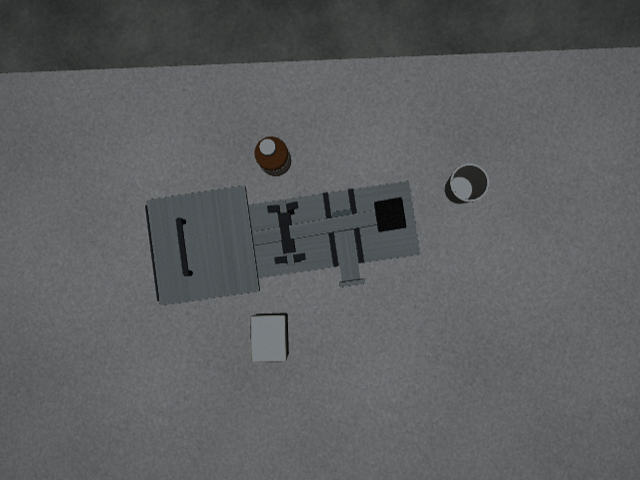

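The side view shows the box with its flap at (290,340), the lever with its black pad at (314,204), the push plate at (360,268), the bottle at (226,290), the beaker at (303,217) and the tip box at (400,330). The top view shows the pad at (390,214), the plate at (352,282), and the unit running left to right, with the plate on the lower side.

Run:
```python
from h import *
np.set_printoptions(precision=4,suppress=True)
a=bot.camera('side');b=bot.camera('top')
def P(l,i=0):
    r=[];
    return None
T={'lever_pad':((203.3,314),(213.5,390.5)),'push_plate':((253.2,361),(283.4,353.4)),'flap_lip':((291.9,292.8),(241.2,254.1)),'cradle':((277.9,299.9),(234.1,289.2)),'bottle':((312.9,227.7),(161.8,278.3)),'beaker':((232.7,305.2),(188.8,459.6)),'tip':((345.4,393.1),(333.5,276.1))}
for k,(p,q) in T.items(): print(k,*tri(a,p,b,q))
pad=atz(b,(214,390.5),.158);pl=atz(b,(283.4,353.4),.086);cr=atz(b,(234.1,289.2),.089)
lip=atz(b,(241.2,254.1),.097)
print(pad,pl,cr,lip)
# base plate corners px: right end
pr1=atz(b,(180.5,409),.008);pr2=atz(b,(254,419.5),.008);print('plate end',pr1,pr2,np.linalg.norm(pr1-pr2))
bx=atz(b,(305,160),.09)
# fit the unit pose: x-axis angle th, origin o
from scipy.optimize import least_squares
U=[((.1787-.0,0,.158),b,(214,390.5)),((.1,-.115,.086),b,(283.4,353.4)),((0,0,.089),b,(234.1,289.2)),((.235,.07,.008),b,(180.5,409)),((.235,-.07,.008),b,(254,419.5)),((.1,-.115,.086),a,(253.2,361)),((0,0,.089),a,(277.9,299.9)),((.1787,0,.158),a,(204,314))]
U[0]=((.187*np.cos(.3)-.011*np.sin(.3),0,.158),)+U[0][1:];U[-1]=(U[0][0],)+U[-1][1:]
def X(v,p): return np.r_[R.from_euler('z',v[2]).apply(p)[:2]+v[:2],p[2]]
def f(v): return np.concatenate([proj(c,X(v,p))[0]-np.array(q)[::-1] for p,c,q in U])
r=least_squares(f,[cr[0],cr[1],-1.5],loss='soft_l1')
print(r.x,f(r.x).reshape(-1,2))
for n,p in dict(pad=U[0][0],plate=(.1,-.115,.086),padown=(.19,0,.055)).items():print(n,X(r.x,p))
```

```text
lever_pad [ 0.6297 -0.0712  0.1539] 0.00236908532217952
push_plate [ 0.5175 -0.009   0.0837] 0.0006868713092957439
flap_lip [0.6035 0.1625 0.0947] 0.015306496959746679
cradle [0.611  0.1014 0.0826] 0.007807407741812209
bottle [ 0.7545  0.1261 -0.0055] 0.004269421777192236
beaker [ 0.6874 -0.2172 -0.002 ] 0.0011499480786874865
tip [ 0.4285  0.1392 -0.0116] 0.007929340979213545
[ 0.6297 -0.0706  0.158 ] [ 0.518  -0.0089  0.086 ] [0.6068 0.0999 0.089 ] [0.5959 0.1604 0.097 ]
plate end [ 0.7055 -0.1213  0.008 ] [ 0.5669 -0.1355  0.008 ] 0.13936241414973094
[ 0.612   0.1043 -1.4658] [[-0.2826 -0.4071]
 [-0.7736  5.7261]
 [-2.5723 -2.9246]
 [ 0.4216 -0.3826]
 [ 0.6573 -0.0722]
 [ 4.4301  0.0055]
 [ 1.1025 -1.926 ]
 [-0.9971 -2.3316]]
pad [ 0.6304 -0.0701  0.158 ]
plate [ 0.5081 -0.0072  0.086 ]
padown [ 0.6319 -0.0847  0.055 ]
```

```bash
python3 -m creep '1 -0.04 -0.025 0 0; 1 -0.08 -0.05 0 0; 1 -0.125 -0.078 0 -3; 1 -0.17 -0.105 0 -8; 1 -0.21 -0.13 0 -12; 1 -0.25 -0.155 0 -16; 1 -0.29 -0.18 0 -19.7; 1 -0.33 -0.205 0 -19.7' 40
python3 -c "
from workcell import bot
s=bot.state();print(s['tcp_pos'],s['tool_rot'],s['opening'],s['joints'])"
```

```text
time: 2.1
tcp_pos: [0.4215, 0.3285, 0.2565]
tool_rot: [0.0, -0.052, 0.999, 0.0]
contact_force: [0.2, 0.3, 0.7]
opening: 0.003
[0.42146218 0.32850724 0.25647533] [ 1.94692843e-04 -5.22143640e-02  9.98635843e-01  2.75564586e-04] 0.0027084769679778073 [-0.53409966  0.58247176 -0.3448755   1.83471683  0.27033307  0.76973499
  0.65341463]
```

```bash
python3 -m creep '1 0 -0.045 0 0; 1 0 -0.09 0 0; 1 0 -0.14 0 0; 1 0 -0.19 0 0; 1 0 -0.24 0 0; 1 0 -0.29 0 0; 1 0 -0.343 0 0; 1 0 -0.343 0.02 0'
python3 - <<'E'
from h import *
a=bot.camera('side');b=bot.camera('top');save(a,'s1');save(b,'t1')
print(bot.state()['tcp_pos'])
for c in(a,b):print(bot.pinpoint(c,'push_plate')[:2])
E
```

```text
time: 3.1
tcp_pos: [0.457, -0.0172, 0.2368]
tool_rot: [0.001, -0.047, 0.999, -0.001]
contact_force: [0.4, 0.1, -1.0]
opening: -0.001
[ 0.45505727 -0.01280927  0.23522872]
[{'at': [255.1, 363.6], 'p': 0.81}]
[{'at': [284.4, 353.9], 'p': 0.76}]
```

View pics/t1.png

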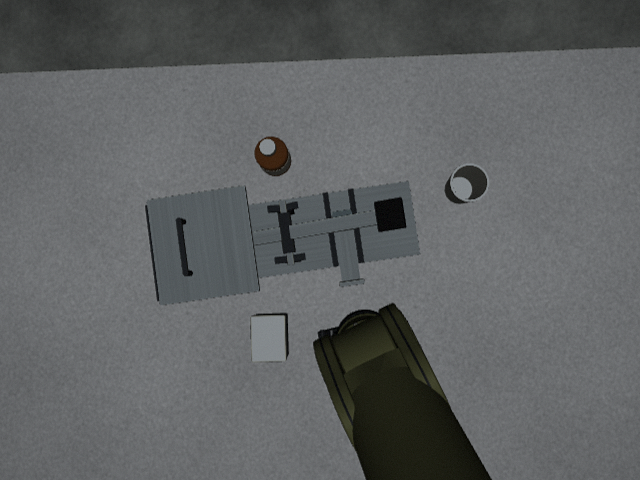

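The top view shows the plate at (352,283) with the hand short of it on the lower side and clear of the tip box. Next I go down.

```bash
python3 -m creep '1 0 0 0.04 0; 1 0 0 0.08 0; 1 0 0 0.12 0; 1 0 0 0.15 0; 1 0 0 0.17 0; 1 0 0 0.17 0'
python3 - <<'E'
from h import *
a=bot.camera('side');save(a,'s2')
s=bot.state();print(s['tcp_pos'],s['tool_rot'],s['contact_force'])
E
```

```text
time: 4.05
tcp_pos: [0.456, -0.0101, 0.0657]
tool_rot: [-0.001, -0.053, 0.999, 0.0]
contact_force: [0.4, -0.3, 1.1]
opening: 0.002
[ 0.45635907 -0.01040038  0.06649766] [ 1.15755433e-04 -5.30363032e-02  9.98592570e-01  1.29930128e-04] [ 0.75573511 -0.01596948  0.26189217]
```

View pics/s2.png

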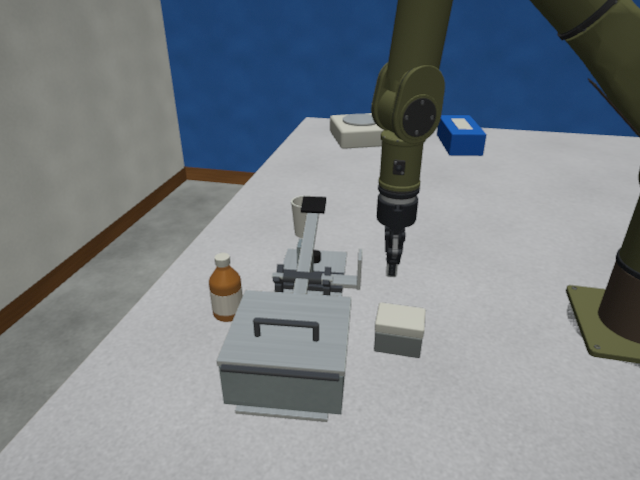

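The side view shows the fingertips at (392,270), level with the plate at (360,268) with a clear gap. Next I push.

```bash
python3 -m creep '1 -0.015 0 0 0; 1 -0.03 0 0 0; 1 -0.04 0 0 0; 1 -0.05 0 0 0; 1 -0.06 0 0 0; 1 -0.07 0 0 0; 1 -0.08 0 0 0; 1 -0.08 0 0 0'
python3 - <<'E'
from h import *
a=bot.camera('side');save(a,'s3');b=bot.camera('top');save(b,'t3')
s=bot.state();print(s['tcp_pos'],s['tool_rot'],s['contact_force'])
E
```

```text
time: 5.1
tcp_pos: [0.5373, -0.0029, 0.0663]
tool_rot: [0.001, -0.052, 0.999, 0.0]
contact_force: [-0.3, 0.0, 0.9]
opening: -0.003
[ 0.53629475 -0.00306281  0.06628669] [ 7.57674371e-04 -5.19283758e-02  9.98650503e-01  2.07772575e-04] [-0.54279345  0.23920768 -0.9659046 ]
```

View pics/s3.png

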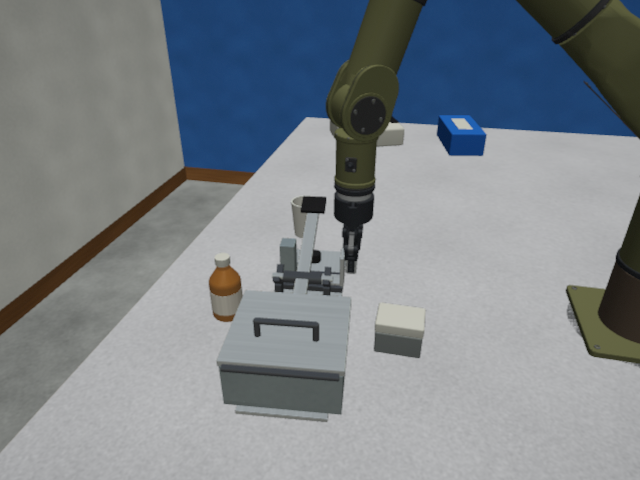

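View pics/t3.png

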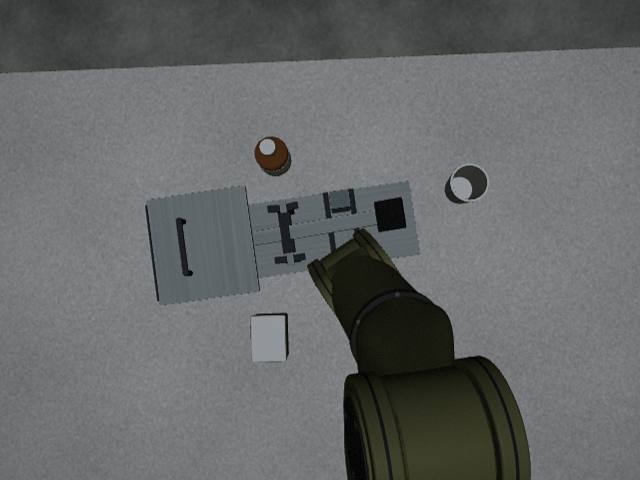

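The block now stands out on the far side, at (342,198) in the top view, so the stop moved. I keep pushing in small steps until it reaches the end of its travel.

```bash
python3 -m creep '1 -0.003 0 0 0; 1 -0.006 0 0 0; 1 -0.006 0 0 0'; python3 -m creep '1 -0.003 0 0 0; 1 -0.003 0 0 0';python3 -m creep '1 -0.003 0 0 0; 1 -0.003 0 0 0'
python3 - <<'E'
from h import *
b=bot.camera('top');save(b,'t4')
# block top centre
for px in [(192,342),(198,342)]: print(atz(b,px,.104))
for p in bot.search_frame(b,'stop')[:3]: print(p)
s=np.array([.612,.104]);ux=np.array([.1046,-.9945]);uy=np.array([.9945,.1046])
q=cv2.resize(b['image'][160:300,230:440],None,fx=3.8,fy=3.8,interpolation=cv2.INTER_CUBIC);cv2.imwrite('pics/t4c.png',q[:,:,::-1])
for v in (0,.042,.05):
  print(v,[proj(b,np.r_[s+ux*x+uy*(v+y),.104])[0].round(1) for x,y in((.083,-.015),(.117,-.015),(.117,.015),(.083,.015))])
E
```

```text
time: 5.58
tcp_pos: [0.5414, -0.0026, 0.0662]
tool_rot: [-0.0, -0.052, 0.999, 0.0]
contact_force: [-0.8, -0.8, 0.0]
opening: 0.002
time: 5.82
tcp_pos: [0.5443, -0.0023, 0.0662]
tool_rot: [-0.0, -0.052, 0.999, 0.0]
contact_force: [-1.9, 0.0, 0.4]
opening: -0.0
time: 6.08
tcp_pos: [0.5443, -0.0025, 0.0658]
tool_rot: [-0.003, -0.052, 0.999, -0.001]
contact_force: [-8.1, 0.3, 2.3]
opening: 0.0
[0.67526333 0.00594619 0.104     ]
[0.66492417 0.00627363 0.104     ]
{'at': [203.4, 339.6], 'p': 0.66}
{'at': [338.7, 270.3], 'p': 0.19}
0 [array([335.1, 232.7]), array([354.9, 230. ]), array([352.5, 212.6]), array([332.8, 215.4])]
0.042 [array([331.8, 208.4]), array([351.5, 205.7]), array([349.1, 188.5]), array([329.5, 191.2])]
0.05 [array([331.2, 203.8]), array([350.8, 201.1]), array([348.5, 183.9]), array([328.8, 186.6])]
```

View pics/t4c.png

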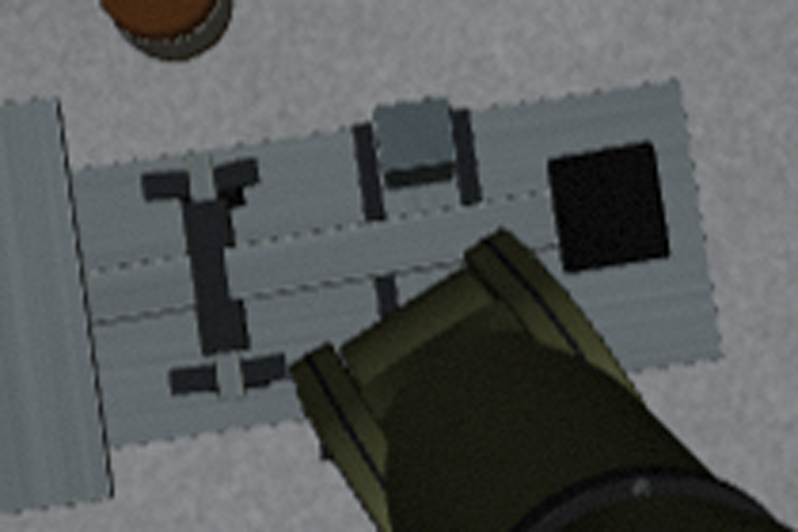

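The force rose to 8 N and the tool stopped moving. The block's top spans rows 186–203, which matches slide 0.05, so the stop is fully out. I back off and go up.

```bash
python3 -m creep '1 0.02 0 0 0; 1 0.04 0 0 0; 1 0.045 0 -0.03 0; 1 0.045 0 -0.08 0; 1 0.045 0 -0.13 0; 1 0.045 0 -0.175 0; 1 0.045 0 -0.175 0; 1 0.045 0 -0.175 0'
python3 - <<'E'
from h import *
s=bot.state();p=s['tcp_pos'];M=R.from_quat(np.r_[s['tool_rot'][1:],s['tool_rot'][0]]).as_matrix()
print(p,s['contact_force'],'shift to pad',M.T@(np.array([.630,-.070,.2355])-p))
b=bot.camera('top');save(b,'t5');a=bot.camera('side');save(a,'s5')
print(bot.pinpoint(b,'lever_pad')[:1],bot.pinpoint(a,'lever_pad')[:2])
E
```

```text
time: 7.18
tcp_pos: [0.5029, -0.0068, 0.2411]
tool_rot: [0.0, -0.052, 0.999, 0.0]
contact_force: [-0.6, -0.2, 0.2]
opening: 0.001
[ 0.50290547 -0.00677768  0.24111373] [-0.62468609 -0.20822113  0.17460043] shift to pad [-0.11985859 -0.07604568  0.00570701]
[{'at': [214.0, 391.9], 'p': 0.56}] [{'at': [201.3, 312.8], 'p': 0.82}]
```

View pics/s5.png

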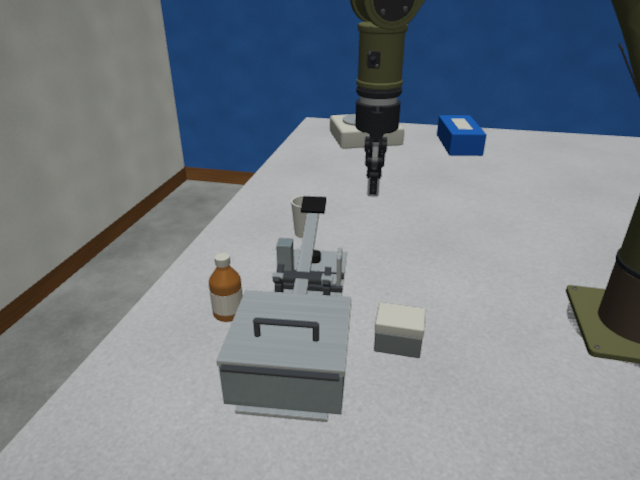

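The side view shows the plate now pushed in at (340,268), the block beyond the lever at (286,255), the pad at (313,204), and the hand clear of everything. Next I move over the pad.

```bash
python3 -m creep '1 -0.04 -0.025 0 0; 1 -0.08 -0.05 0 0; 1 -0.12 -0.076 0 0; 1 -0.12 -0.076 0.02 0; 1 -0.12 -0.076 0.04 0; 1 -0.12 -0.076 0.04 0; 1 -0.12 -0.076 0.04 0'
python3 - <<'E'
from h import *
s=bot.state();p=s['tcp_pos']
print(p,s['contact_force'],s['tool_rot'])
a=bot.camera('side');save(a,'s6')
b=bot.camera('top');save(b,'t6')
q=cv2.resize(a['image'][120:300,220:460],None,fx=3.3,fy=3.3,interpolation=cv2.INTER_CUBIC);cv2.imwrite('pics/s6c.png',q[:,:,::-1])
E
```

```text
time: 8.25
tcp_pos: [0.6301, -0.0695, 0.2014]
tool_rot: [0.0, -0.052, 0.999, 0.0]
contact_force: [0.3, -0.1, 0.8]
opening: 0.002
[ 0.63011879 -0.06949189  0.20144578] [ 0.2909761  -0.12109212  0.84218807] [ 8.78775495e-05 -5.21767012e-02  9.98637860e-01  9.55073760e-05]
```

View pics/s6c.png

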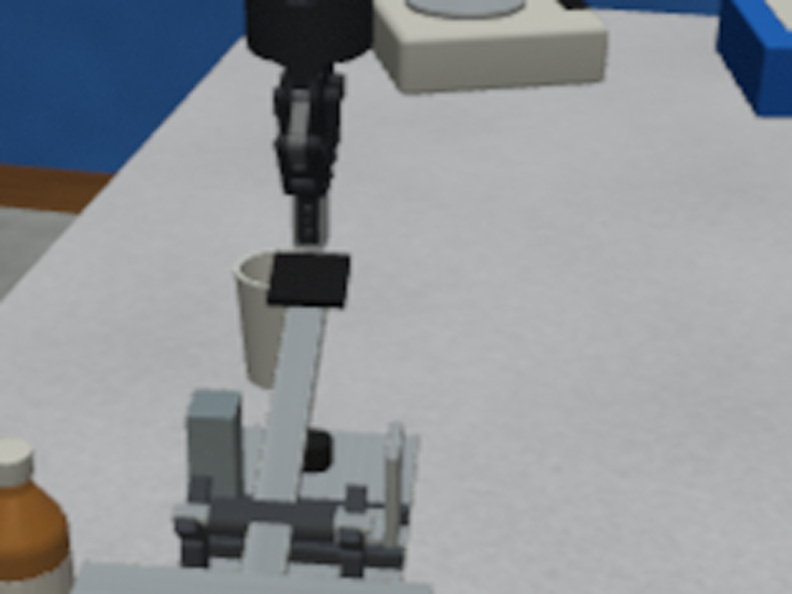

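The fingertips stand about 15 mm above the pad and centred over it. Next I press along the arc.

```bash
python3 -m creep '1 0 0 0.01 0; 1 0 0 0.018 0; 1 0 -0.002 0.025 0; 1 0 -0.004 0.032 0; 1 0 -0.006 0.039 0; 1 0 -0.008 0.046 0; 1 0 -0.0095 0.053 0; 1 0 -0.0095 0.053 0'
python3 - <<'E'
from h import *
s=bot.state();p=s['tcp_pos']
print(p,s['contact_force'],s['ft_torque'])
a=bot.camera('side');save(a,'s7')
q=cv2.resize(a['image'][120:420,200:440],None,fx=2,fy=2,interpolation=cv2.INTER_CUBIC);cv2.imwrite('pics/s7c.png',q[:,:,::-1])
E
```

```text
time: 9.35
tcp_pos: [0.6312, -0.0795, 0.1482]
tool_rot: [0.0, -0.052, 0.999, -0.0]
contact_force: [-0.8, -0.9, 5.1]
opening: 0.003
[ 0.63119247 -0.0795441   0.14824023] [-0.77747216 -0.9310292   5.1067695 ] [-0.19369632  0.08323215 -0.01964212]
```

View pics/s7c.png

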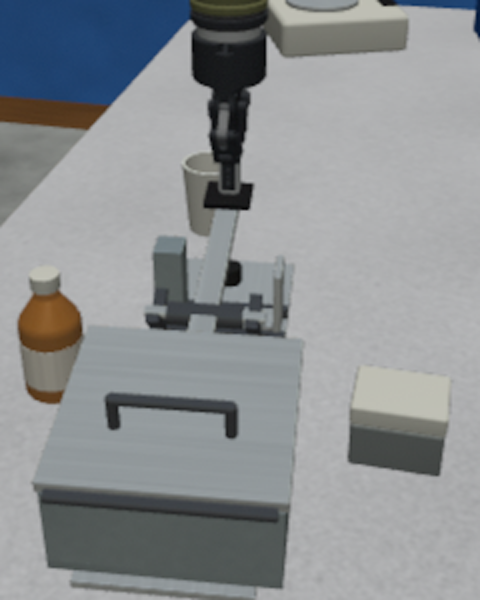

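The pad is going down under the fingertips at about 5 N, with the axle still in its cradle. I continue.

```bash
python3 -m creep '1 0 -0.001 0.008 0; 1 0 -0.002 0.016 0; 1 0 -0.003 0.024 0; 1 0 -0.003 0.032 0; 1 0 -0.003 0.04 0; 1 0 -0.002 0.048 0; 1 0 -0.001 0.055 0; 1 0 -0.001 0.06 0'
python3 -m creep '1 0 0 0.003 0; 1 0 0 0.006 0; 1 0 0 0.006 0'
python3 - <<'E'
from h import *
s=bot.state();p=s['tcp_pos']
print(p,s['contact_force'],s['ft_torque'])
a=bot.camera('side');save(a,'s8')
print(bot.pinpoint(a,'flap_lip')[:1],bot.pinpoint(a,'lever_pad')[:1])
q=cv2.resize(a['image'][120:420,200:440],None,fx=2,fy=2,interpolation=cv2.INTER_CUBIC);cv2.imwrite('pics/s8c.png',q[:,:,::-1])
E
```

```text
time: 10.4
tcp_pos: [0.6315, -0.081, 0.0887]
tool_rot: [0.001, -0.052, 0.999, -0.001]
contact_force: [-1.0, -0.1, 6.4]
opening: 0.002
time: 10.78
tcp_pos: [0.6313, -0.0801, 0.0826]
tool_rot: [0.0, -0.052, 0.999, 0.0]
contact_force: [0.2, -0.3, 4.0]
opening: -0.002
[ 0.63133453 -0.08008399  0.08262173] [ 0.16047144 -0.34938701  4.03895315] [-0.10441326  0.03659293 -0.01130096]
[{'at': [273.0, 294.6], 'p': 0.72}] [{'at': [240.8, 314.1], 'p': 0.62}]
```

View pics/s8c.png

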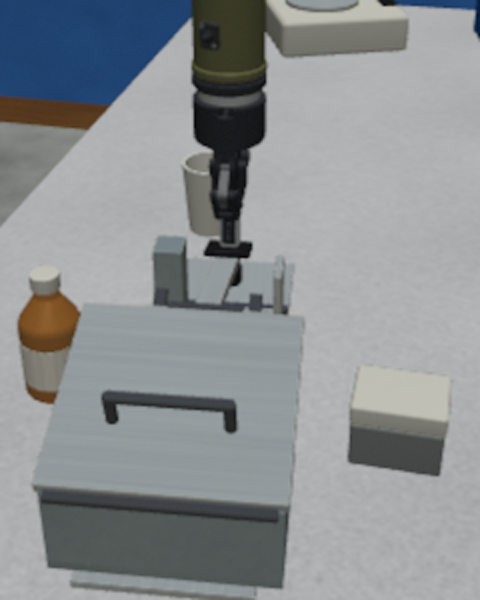

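The flap is raised, but there is no buffer force yet. I press on in small steps.

```bash
python3 -m creep '1 0 0 0.002 0; 1 0 0 0.003 0; 1 0 0 0.003 0'
python3 -m creep '1 0 0 0.002 0; 1 0 0 0.003 0; 1 0 0 0.003 0'
python3 -m creep '1 0 0 0.002 0; 1 0 0 0.002 0; 1 0 0 0.002 0'
```

```text
time: 11.3
tcp_pos: [0.6314, -0.0798, 0.0807]
tool_rot: [0.001, -0.052, 0.999, 0.0]
contact_force: [-2.5, -0.3, 12.6]
opening: -0.001
time: 11.68
tcp_pos: [0.6315, -0.0797, 0.0801]
tool_rot: [0.001, -0.052, 0.999, -0.0]
contact_force: [-7.6, -0.6, 29.1]
opening: -0.005
time: 12.05
tcp_pos: [0.6315, -0.0796, 0.0798]
tool_rot: [0.001, -0.052, 0.999, -0.001]
contact_force: [-10.3, -0.1, 41.6]
opening: -0.0
```

The lever is on its buffer, since the force rises steeply while the tool stays put. I ease off to a moderate force and check.

```bash
python3 -m creep '1 0 0 -0.002 0; 1 0 0 -0.004 0; 1 0 0 -0.004 0; 1 0 0 -0.004 0'
python3 - <<'E'
from h import *
s=bot.state();print(s['tcp_pos'],s['contact_force'])
a=bot.camera('side');save(a,'s9');b=bot.camera('top');save(b,'t9')
T={'flap_lip':0,'cradle':0,'lever':0,'reagent_bottle':0,'beaker':0,'tip_box':0,'lever_pad':0}
for l in T: print(l,[(np.round(x['at'],1),round(x['p'],2)) for c in(a,b) for x in bot.pinpoint(c,l)[:1]])
o=np.array([.612,.104]);ux=np.array([.1046,-.9945])
for t in(0,.23,.27,.34):
  x=-.065; P=np.r_[o+ux*(-.06-.175+.175*np.cos(t)),.097+.175*np.sin(t)]
  print(t,proj(a,P)[0][::-1].round(1),proj(b,P)[0][::-1].round(1))
q=cv2.resize(a['image'][120:420,200:440],None,fx=2,fy=2,interpolation=cv2.INTER_CUBIC);cv2.imwrite('pics/s9c.png',q[:,:,::-1])
E
```

```text
time: 12.55
tcp_pos: [0.6315, -0.0798, 0.0805]
tool_rot: [0.001, -0.052, 0.999, -0.0]
contact_force: [-4.3, -0.4, 18.2]
opening: -0.005
[ 0.63146749 -0.0797884   0.0804665 ] [-4.33255305 -0.38320748 18.16178526]
flap_lip [(array([271.8, 292.7]), 0.62), (array([238.6, 240.9]), 0.92)]
cradle [(array([277. , 299.7]), 0.84)]
lever [(array([276.8, 302.9]), 0.84), (array([230. , 285.9]), 0.6)]
reagent_bottle [(array([313.6, 226.5]), 0.63), (array([162.8, 276.9]), 0.59)]
beaker [(array([235.7, 303.9]), 0.75), (array([188.6, 456.3]), 0.93)]
tip_box [(array([343.8, 391.8]), 0.66), (array([336.5, 274.9]), 0.82)]
lever_pad [(array([241.6, 312.6]), 0.97), (array([218.7, 391.6]), 0.8)]
0 [291.3 295.8] [235.6 252.1]
0.23 [273.6 294.7] [234.6 245.6]
0.27 [270.8 294.5] [234.5 243.9]
0.34 [266.1 293.9] [234.4 240.5]
```

View pics/s9c.png

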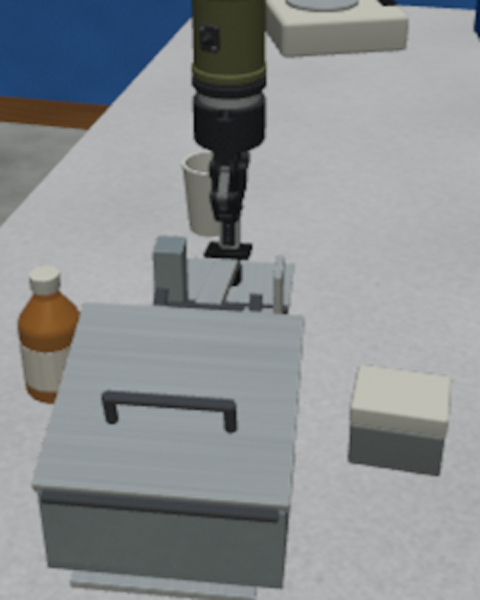

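View pics/t9.png

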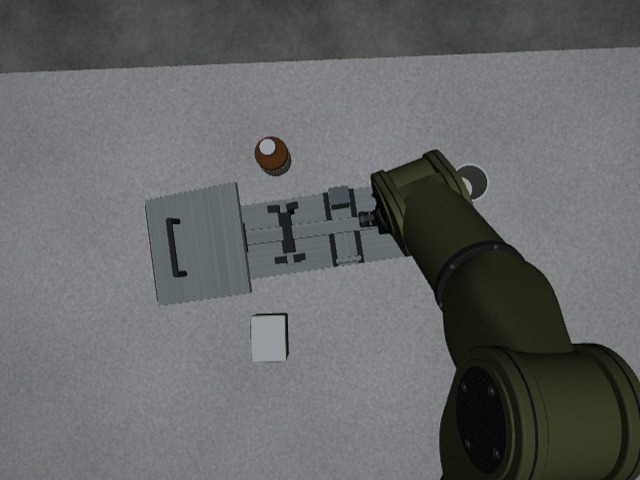

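The top view shows the flap raised with its lip at column 241, the stop block out at (340,198), the axle in its notches at (288,228), and the bottle, beaker and tip box where they stood. The fingertips are at z ≈ 0.0555 with 18 N on the lever. I hand in.

Run:
```python
from h import *
s=bot.state();print(s['tcp_pos'],s['contact_force'],s['time'])
print(bot.hand_in())
```

```text
[ 0.63145443 -0.07979107  0.08046878] [-3.64060709  0.30690468 18.10789576] 13.35
the job is handed in; nothing more can be done
None
```

I pushed the safety stop out with the closed fingertips, then pressed the lever's pad down along its arc onto the buffer. I handed in at 13.35 s, still holding the lever down with the flap raised; the hand-in reports no verdict.

**Last checks**
- **Stop:** the tool met a hard end at about 8 N, and the block's outline in the top view matched a slide position of 0.05.
- **Lever:** the fingertips were at z ≈ 0.0555 m with about 18 N on the pad. The force had climbed to 41.6 N with the tool barely moving, so the lever is on its buffer; I then eased off to the final force.
- **Flap:** I estimate about 0.26 rad from the side view. The top-view reading suggested more (about 0.3 rad), but that detection was already a few pixels off with the flap shut. Both are within 0.23 to 0.34 rad.
- **Axle:** it looked seated in its cradle in the last pictures.
- **Bottle, beaker and tip box:** they look unmoved. The network positions shifted by at most about 3 pixels, which is its usual scatter.

**Remaining mismatches**
- At hand-in there was a sideways force of about 4 N on the tool, with no visible effect.
- At the start, the detected push plate was about 1 cm off the fitted pose of the unit. This did not matter, because I pushed until contact and the end stop.

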